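Shut the sticky outlet-box cover

TASK

Close the outlet box on the bench before the bench is cleaned: slide its cover over the sockets by the two finger knobs until it is fully home at both ends, then swing the hook round behind the left knob as far as it goes. The cover runs stiffly and wedges as soon as one end gets a little ahead of the other, so walk it across with short gentle pushes at one knob and then the other; never force it when it binds, and leave the things lying round the box where they are.

Things in the scene. Friction and masses are not known exactly. Their poses are not given: they have to be found in the camera images.
- outlet_box: Grey steel outlet box fixed to the bench, 172 (x) x 320 (y) mm. Origin: centre of its footprint, bench level; x = the way the cover shuts (away from the robot), y left, z up. x -85 to -21 mm: hood, top 70 mm high, the cover parks under it; then an opening with a white power strip; x 55 to 87: solid header, 68 mm high, its near face stops the cover's edge. Side channels hold the cover down.
- cover: Sliding cover: bright steel sheet, 90 mm along its travel, 298 mm wide over its end shoes, about 0.55 kg, 0.8 mm side play each side. Origin: middle of the sheet's underside; axes as the box's; home at x = 10 mm in the box frame. Slides for 2 to 5 N. Pushed at one knob that end runs ahead alone; some 4 to 6 mm ahead it wedges and the force climbs; pushing the other knob frees it.
- knob_left (a point): Centre (half-way up) of the cover's left finger knob: upright black cylinder, 20 mm diameter, 32 mm high, from 65 to 97 mm above the bench, 12 mm behind the cover's far edge; the two knobs are 230 mm apart. Fully home it is at x = 43, y = 115 mm in the box frame; it starts 25 to 45 mm short of that in x.
- knob_right (a point): Centre (half-way up) of the cover's right finger knob, like the left one. Fully home it is at x = 43, y = -115 mm in the box frame.
- hook_pivot (a point): Pivot of the flat steel swing hook, on the header, 74 mm above the bench, at x = 75, y = 115 mm in the box frame. The hook turns level about it, 72 to 77 mm above the bench.
- hook_peg (a point): Centre (half-way up) of the upright black peg by which the hook is swung: 12 mm diameter, 28 mm high, from 77 to 105 mm above the bench, 52 mm from the pivot. Fully parked it is at x = 93, y = 163 mm in the box frame (outside the box's left end), latched at x = 27, y = 133 mm.
- hook (a joint): Angle of the hook, rad: 0 = parked outward to the left, grows counter-clockwise seen from above; 1.57 = end stop, the nose lies behind the left knob (robot's side) with 2 to 3 mm play if the cover is home. If the left end is not home the nose strikes the knob. Light friction (1.5 N at the peg); stays where it is left. Starts at 0 to 0.25.
- dish: White round dish with small screws, 92 mm in diameter, 21 mm high, right of the box. Bystander.
- gauge: Light grey gauge block, 25 x 60 x 16 mm, left of the box. Bystander.
- adapter: Black plug-in adapter, 30 x 64 x 28 mm, left of the box. Bystander.

How it is judged (in metres and radians):
On the way, in this order (a step that is already met when the one before it is completed fails the run):
1. the cover is home at both ends, hook still open (x of each of knob_left, knob_right in the frame of outlet_box above 0.0415 m and value of joint hook below 0.9 rad), for 0.2 s.
2. the hook is swung in behind the left knob (x of each of knob_left, knob_right in the frame of outlet_box above 0.0415 m and value of joint hook above 1.4 rad), for 0.2 s.
At the end, for the whole second after the job is handed in: Both knobs lie within 1.5 mm of their home position along the box's x (cover shut against the header at both ends), the hook is turned to at least 1.40 rad (of 1.57), and everything is at rest (all of step 2 and linear speed of cover below 0.01 m/s); the robot touches nothing.
It fails at once if the robot pushes the cover with more than 25 N (contact force between any of the fingers, the arm and cover above 25 N).
It fails at once if the robot pushes the outlet box or its hook with more than 25 N (contact force between any of the fingers, the arm and outlet_box above 25 N).
It fails at once if a bystander is moved by more than 20 mm (distance of any of dish, gauge, adapter from where it was at the start of the episode above 0.02 m).
It also fails if it takes over 67 s, if anything falls off the work surface, if the arm or the gripper's body presses on something with over 40 N, if the wrist force passes 120 N, or if a joint passes its speed limit or range.

ROBOT

A 7-joint arm with a two-finger parallel gripper is mounted at the origin on a cart in front of the work surface, level with it; the furniture and walls round the work are solid. World frame = base frame: x ahead of the robot, y to its left, z up, the work surface at z = 0. Lengths are in m, angles in degrees, forces in N, time in s.
With the tool pointing down it reaches from about 0.425 to 0.875 m from the base axis. Payload 4.7 kg.
Tool frame: the origin (TCP) lies at the very end of the fingers, on their centre line; the grasp point (between the pads) lies 19 mm behind it; z points along the fingers, y is the line along which they close (so a half turn about z gives the same grasp; the last joint's range is limited). The gripper opens to 87 mm and grips with 3 to 60 N. Pads are 19 mm wide; open, the fingers measure 117 mm over their backs; the gripper's body (75 mm by 190 mm) begins 51 mm behind the grasp point.
Start: joints at [-76.484, 18.392, -4.016, 83.108, 1.295, 78.541, -3.26], TCP at [0.143, 0.634, 0.223] pointing down, gripper open.
Joint ranges: [-163.93, 163.93], [-17.29, 119.83], [-79.2, 71.16], [3.27, 140.29], [-89.18, 269.18], [5.43, 117.66], [-154.24, 154.24]. Speed limits (degrees/s): [147.25, 147.25, 180, 180, 180, 180, 180].

INTERFACE

Orientations are given as [roll, pitch, yaw] about the fixed x, y, z axes, in that order (R = Rz(yaw) Ry(pitch) Rx(roll)).
In Python, from cell import telemetry, cams, env gives the robot as it stands.
- The arm moves only by the tool arm_command, never from a script. Its argument "series" is text: rows parted by semicolons, each of 5 numbers parted by spaces: the shift along the tool's x, y, z in mm, then the turn about the tool's z in rad, then the closure in counts, from 0 (fully open) to 255 (shut). A call has 1 to 20 rows; each row shifts and turns the commanded pose from where the row before left it, along the tool's axes as they then stand; what a row does not reach is not made up. A row lasts 1/12 s, in which the tool goes at most 41.7 mm and 7.16 degrees, less where a joint would pass 70% of its speed; a pose out of reach is approached as far as the arm can. A call is refused whole if a number of a shift passes 41.7 or a number of a turn 0.125, either way. A call with a gripper value outside its range is refused whole. The fingers move at their own pace and stop on an object; "squeeze" is the grip in N (left out, the last holds). Time passes only in rows, so rows that do not move let the fingers close. It gives the time, the measured TCP pose, the force, the opening and the grip force at its end, in the units of the state.
- telemetry.get_obs(): the state, without advancing time (a new reading comes with each control period).
- cams.read_camera(name): name is "scene" or "top" or "wrist"; returns the picture (384x512x3 uint8, blue, green, red); there is no depth.
- cams.calibration(name): a dict with "K" (3x3 intrinsics, pixels), "origin" and "rotation" of the camera in the world; the wrist camera has in their place "hand_eye" (4x4, takes a point from camera to tool coordinates, whose origin is the TCP and whose axes are the flange's). Camera axes: x right, y down, z forward; pixel columns grow to the right and rows downward; lengths in m; the calibration is good to about 2 mm. The wrist camera is an equidistant fisheye: a pixel r from the principal point sees the ray r / f radians off the axis. A picture is of the moment at which its call begins: read the wrist's pose just before it. calibration takes no time and is no camera call.
- env.sign_off(): hands the job in; it is judged then, once.
The state is a dict: "time_s": time; "qpos": joint angles; "joint_velocities": joint speeds; "effort": joint torques, N m; "tool_pos": TCP position; "tool_rot": TCP orientation; "force": force on the tool from outside, world axes, zero at the start; "wrist_torque": the same for the moment, N m; "grip_width": finger opening in m; "grasp_force": force on a finger pad.
Only numpy, scipy, OpenCV 4.12 (cv2) and the standard library are available. Lean on these libraries where they do the work, as an engineer would, in place of code of your own. Each camera call takes 0.05 s, during which the arm holds its last target. There are 200 camera calls.

## Working session

There is one attempt and no reset: what is moved stays moved. The work goes in short steps, Python scripts to look and compute and a tool call to move; the robot and the scene stay as the last step left them, time stands still between calls to the robot, and variables do not carry over. Pictures are saved under pics/ and viewed, at most 10 in all, crops included, and the job is handed in when it is done.

Besides the shell and the picture viewer there is one more tool, called after ">>>" as name(argument=value, ...), one argument or row to a line, values as JSON. arm_command: Moves the arm, as the interface text tells. Its arguments: {"type":"object","properties":{"series":{"type":"string"},"squeeze":{"type":"number"}},"required":["series"]}

```bash
mkdir -p pics; python3 - <<'E'
from cell import telemetry, cams, env
import cv2
o=telemetry.get_obs();print({k:o[k] for k in('time_s','tool_pos','tool_rot','force','grip_width')})
for n in('top','scene'):
    cv2.imwrite(f'pics/{n}0.png',cams.read_camera(n));print(n,cams.calibration(n))
print(cams.calibration('wrist'))
E
```

```text
{'time_s': 0.0, 'tool_pos': array([0.14290852, 0.63352249, 0.22147493]), 'tool_rot': array([-1.79890990e+02,  7.75888073e-03,  1.67295526e+02]), 'force': array([-0.17694469,  1.24358704,  0.50122828]), 'grip_width': 0.08713969535013877}
top {'K': array([[436.29842628,   0.        , 257.95282514],
       [  0.        , 436.29842628, 192.0074394 ],
       [  0.        ,   0.        ,   1.        ]]), 'origin': array([ 0.35319119, -0.00480965,  1.07490814]), 'rotation': array([-171.23943101,    1.25973902,  -88.91244325])}
scene {'K': array([[437.93892895,   0.        , 247.10373148],
       [  0.        , 437.93892895, 192.36878614],
       [  0.        ,   0.        ,   1.        ]]), 'origin': array([-0.25477728, -0.44141615,  0.78164647]), 'rotation': array([-128.04371723,   -0.134231  ,  -59.31383645])}
{'K': array([[297.31863964,   0.        , 254.28027009],
       [  0.        , 297.31863964, 190.22556946],
       [  0.        ,   0.        ,   1.        ]]), 'hand_eye': array([[ 4.96865232e-04, -9.63226843e-01, -2.68689042e-01,
         7.42226390e-02],
       [ 9.99999799e-01,  3.72526793e-04,  5.13743785e-04,
         5.67918739e-05],
       [-3.94757937e-04, -2.68689243e-01,  9.63226835e-01,
        -1.62092495e-01],
       [ 0.00000000e+00,  0.00000000e+00,  0.00000000e+00,
         1.00000000e+00]])}
```

View pics/top0.png

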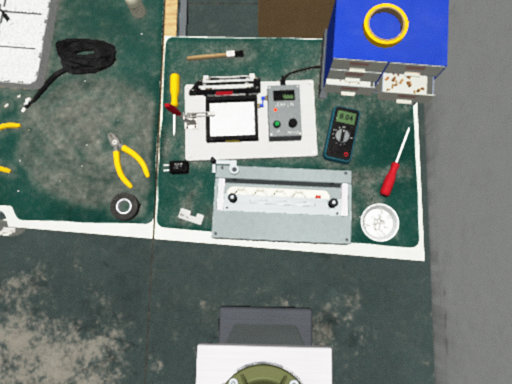

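View pics/scene0.png

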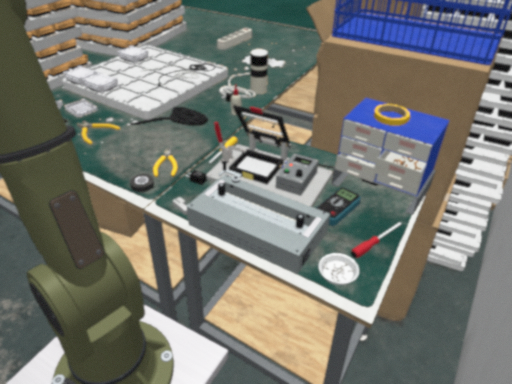

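The top view shows the box at about px (212–352, 160–243), the knobs near (233,197) and (332,202), the hook peg near (214,163), the dish at (380,222), the adapter at (178,167) and the gauge at (190,215). I'll enlarge it to get exact positions.

```bash
python3 - <<'E'
import cv2
i=cv2.imread('pics/top0.png')[150:250,205:360]
cv2.imwrite('pics/crop0.png',cv2.resize(i,None,fx=5,fy=5,interpolation=cv2.INTER_CUBIC))
E
```

```text
(no output)
```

View pics/crop0.png

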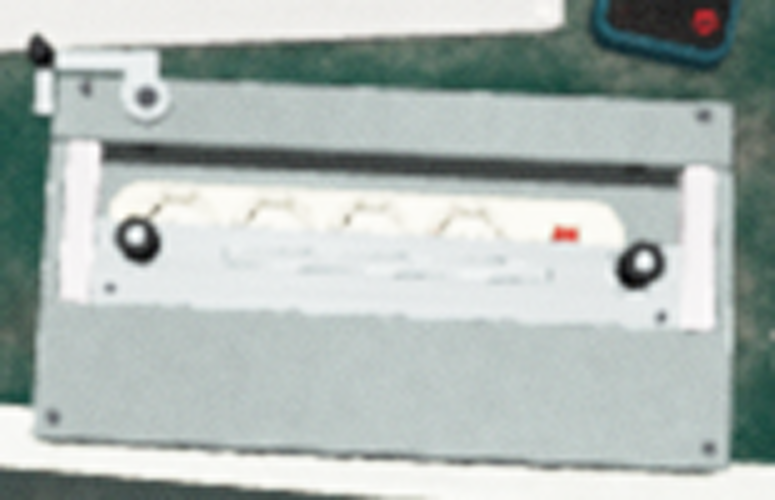

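```bash
cat >h.py <<'E'
import numpy as np, cv2
from scipy.spatial.transform import Rotation as R
from scipy.optimize import least_squares
from cell import telemetry, cams, env
def pix2w(n,uv,z):
    c=cams.calibration(n); d=R.from_euler('xyz',c['rotation'],degrees=True).as_matrix()@np.linalg.inv(c['K'])@[*uv,1]
    o=c['origin']; return o+d*(z-o[2])/d[2]
def crop(p): return (np.array(p)+.5)/5-.5+[205,150]
E
python3 - <<'E'
from h import *
M={(85,160,70-2):None}
pts=[((87,160,68),(55,78)),((87,-160,68),(733,103)),((-85,160,70),(35,437)),((-85,-160,70),(727,468)),((75,115,76),(147,97))]
W=np.array([pix2w('top',crop(p),m[2]/1e3)[:2] for m,p in pts]); B=np.array([m[:2] for m,_ in pts])/1e3
def f(q):
    c,s=np.cos(q[2]),np.sin(q[2]); return (B@np.array([[c,s],[-s,c]])+q[:2]-W)
r=least_squares(lambda q:f(q).ravel(),[.5,0,0]);q=r.x;print(q,np.degrees(q[2]));print(f(q)*1e3)
c,s=np.cos(q[2]),np.sin(q[2])
for n,p,z in [('kl',(141,234),.09),('kr',(641,260),.09),('peg',(40,48),.1),('kl home edge',(0,0),.1)][:3]:
    w=pix2w('top',crop(p),z);print(n,w,np.array([[c,s],[-s,c]])@(w[:2]-q[:2])*1e3)
E
```

```text
[ 0.48119916 -0.03566937 -0.02612972] -1.4971229362362801
[[ 1.87644362  0.41434607]
 [ 0.95485841 -0.67907936]
 [-0.88913265  1.63940454]
 [-0.83622665 -1.56644037]
 [-1.10594273  0.19176911]]
kl [0.49352206 0.07698991 0.09      ] [  9.37527562 112.94278585]
kr [ 0.48520379 -0.15048699  0.09      ] [   7.00307311 -114.6737944 ]
peg [0.57751988 0.12494269 0.1       ] [ 92.09156905 163.07378374]
```

>>> arm_command(
  series="0 0 0 -0.098 255; 0 0 0 -0.098 255; -16 -21 0 0 255; -16 -21 0 0 255; -16 -21 0 0 255; -16 -21 0 0 255; -16 -21 0 0 255; -16 -21 0 0 255; -16 -21 0 0 255; -16 -21 0 0 255; -16 -21 0 0 255; -16 -21 0 0 255; 0 0 0 0 255; 0 0 0 0 255",
  squeeze=10,
)

```text
time_s: 1.27
tool_pos: [0.2986, 0.4187, 0.2224]
tool_rot: [-180.0, -0.0, 178.3]
force: [-0.4, 1.3, 0.5]
grip_width: 0.0038
grasp_force: 0.0
```

>>> arm_command(
  series="-14 -28 0 0 255; -14 -28 0 0 255; -14 -28 0 0 255; -14 -28 0 0 255; -14 -28 0 0 255; -14 -28 0 0 255; -14 -28 0 0 255; -14 -28 0 0 255; -14 -28 0 0 255; -14 -28 0 0 255; -14 -28 10 0 255; -14 -28 20 0 255; 0 0 20 0 255; 0 0 20 0 255; 0 0 10 0 255; 0 0 0 0 255; 0 0 0 0 255",
)

```text
time_s: 2.68
tool_pos: [0.4567, 0.0808, 0.1426]
tool_rot: [-180.0, -0.0, 178.6]
force: [0.0, -0.0, -0.4]
grip_width: 0.0008
grasp_force: 0.0
```

```bash
cat >>h.py <<'E'
def wproj(P,o):
    c=cams.calibration('wrist');H=c['hand_eye'];T=R.from_euler('xyz',o['tool_rot'],degrees=True).as_matrix()
    t=T.T@(np.asarray(P)-o['tool_pos']);v=H[:3,:3].T@(t-H[:3,3]);r=np.hypot(v[0],v[1]);th=np.arctan2(r,v[2])
    return c['K'][:2,2]+c['K'][0,0]*th*v[:2]/r
Q=np.array([0.48120,-0.03567,-0.02613])
def b2w(p):
    c,s=np.cos(Q[2]),np.sin(Q[2]);return np.array([Q[0]+c*p[0]-s*p[1],Q[1]+s*p[0]+c*p[1],p[2]])
def w2b(p):
    c,s=np.cos(Q[2]),np.sin(Q[2]);d=np.array(p[:2])-Q[:2];return np.array([c*d[0]+s*d[1],-s*d[0]+c*d[1],p[2]])
E
python3 - <<'E'
from h import *
o=telemetry.get_obs();print(o['tool_pos'],w2b(o['tool_pos']),o['tool_rot'],o['force'])
i=cams.read_camera('wrist')
for p in [(9.4,115,97),(7,-115,97),(75,115,77),(93,163,105)]:
    uv=wproj(b2w(np.array(p)/1e3),o);print(p,uv);cv2.drawMarker(i,tuple(int(round(x)) for x in uv),(0,0,255),0,8)
cv2.imwrite('pics/w1.png',i)
E
```

```text
[0.45665515 0.08080812 0.14257401] [-0.0275797   0.11579708  0.14257401] [-1.79974637e+02 -3.09895991e-02  1.78630091e+02] [ 0.00138899 -0.00579897 -0.39514456]
(9.4, 115, 97) [252.76438721 255.50218481]
(7, -115, 97) [ 21.27405708 238.99289173]
(75, 115, 77) [252.8316591  305.68224622]
(93, 163, 105) [305.57459608 337.90298808]
```

View pics/w1.png

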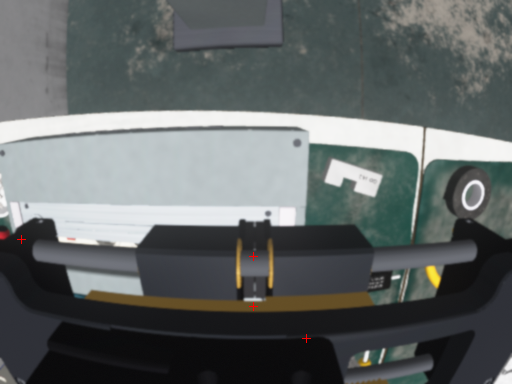

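The wrist view at this yaw is blocked by the gripper and shows only the hood edge (about row 205), so I'll rely on contact and the top camera. Next I lower behind the left knob.

>>> arm_command(
  series="0 0 20 0 255; 0 0 20 0 255; 0 0 15 0 255; 0 0 7 0 255; -4 0 0 0 255; -4 0 0 0 255; -4 0 0 0 255; 0 0 0 0 255",
)

```text
time_s: 3.4
tool_pos: [0.4708, 0.0798, 0.0819]
tool_rot: [180.0, 0.2, 178.5]
force: [-0.2, -0.3, 0.0]
grip_width: 0.0004
grasp_force: 0.0
```

>>> arm_command(
  series="-1.5 0 0 0 255; -1.5 0 0 0 255; 0 0 0 0 255; 0 0 0 0 255",
)

```text
time_s: 3.73
tool_pos: [0.4718, 0.0793, 0.0807]
tool_rot: [180.0, -0.0, 178.5]
force: [-1.6, 0.1, 0.8]
grip_width: 0.0005
grasp_force: 0.5
```

>>> arm_command(
  series="-1.5 0 0 0 255; 0 0 0 0 255; 6 0 0 0 255; 4 -20 0 0 255; 0 -38 0 0 255; 0 -38 0 0 255; 0 -38 0 0 255; 0 -38 0 0 255; 0 -38 0 0 255; 0 -20 0 0 255; 0 0 0 0 255; 0 0 0 0 255",
)

```text
time_s: 4.73
tool_pos: [0.4573, -0.1512, 0.0806]
tool_rot: [180.0, 0.1, 178.3]
force: [0.4, 1.6, -0.3]
grip_width: 0.0004
grasp_force: 0.0
```

>>> arm_command(
  series="-3 0 0 0 255; -3 0 0 0 255; -2 0 0 0 255; 0 0 0 0 255; 0 0 0 0 255",
)

```text
time_s: 5.15
tool_pos: [0.4658, -0.1497, 0.0805]
tool_rot: [-180.0, 0.0, 178.6]
force: [-0.2, 0.3, 0.3]
grip_width: 0.0004
grasp_force: 0.0
```

>>> arm_command(
  series="-1 0 0 0 255; -1 0 0 0 255; 0 0 0 0 255; 0 0 0 0 255",
)

```text
time_s: 5.48
tool_pos: [0.4673, -0.1505, 0.0805]
tool_rot: [180.0, -0.0, 178.5]
force: [-1.3, 0.1, 0.0]
grip_width: 0.0004
grasp_force: 0.5
```

>>> arm_command(
  series="-1 0 0 0 255; -1 0 0 0 255; 0 0 0 0 255; 0 0 0 0 255",
)

```text
time_s: 5.82
tool_pos: [0.4696, -0.1507, 0.0806]
tool_rot: [-180.0, 0.0, 178.5]
force: [-0.2, 0.1, -0.6]
grip_width: 0.0005
grasp_force: 0.4
```

>>> arm_command(
  series="6 0 0 0 255; 4 20 0 0 255; 0 38 0 0 255; 0 38 0 0 255; 0 38 0 0 255; 0 38 0 0 255; 0 38 0 0 255; 0 20 0 0 255; 0 0 0 0 255; -4 0 0 0 255; -4 0 0 0 255; -1 0 0 0 255; -1 0 0 0 255; -1 0 0 0 255; -1 0 0 0 255; 0 0 0 0 255; 0 0 0 0 255",
)

```text
time_s: 7.23
tool_pos: [0.4773, 0.0786, 0.0804]
tool_rot: [-180.0, -0.0, 178.5]
force: [-0.1, -0.9, 0.8]
grip_width: 0.0007
grasp_force: 0.7
```

>>> arm_command(
  series="6 0 0 0 255; 4 -20 0 0 255; 0 -38 0 0 255; 0 -38 0 0 255; 0 -38 0 0 255; 0 -38 0 0 255; 0 -38 0 0 255; 0 -20 0 0 255; 0 0 0 0 255; -4 0 0 0 255; -4 0 0 0 255; -1 0 0 0 255; -1 0 0 0 255; -1 0 0 0 255; -1 0 0 0 255; 0 0 0 0 255; 0 0 0 0 255",
)

```text
time_s: 8.65
tool_pos: [0.4737, -0.1504, 0.0805]
tool_rot: [180.0, 0.0, 178.6]
force: [-1.2, 0.3, 0.5]
grip_width: 0.0006
grasp_force: 0.3
```

>>> arm_command(
  series="6 0 0 0 255; 4 20 0 0 255; 0 38 0 0 255; 0 38 0 0 255; 0 38 0 0 255; 0 38 0 0 255; 0 38 0 0 255; 0 20 0 0 255; 0 0 0 0 255; -4 0 0 0 255; -4 0 0 0 255; -1 0 0 0 255; -1 0 0 0 255; -1 0 0 0 255; -1 0 0 0 255; 0 0 0 0 255; 0 0 0 0 255",
)

```text
time_s: 10.07
tool_pos: [0.4813, 0.0785, 0.0804]
tool_rot: [-180.0, -0.0, 178.5]
force: [-1.3, -0.7, 0.3]
grip_width: 0.0003
grasp_force: 0.7
```

>>> arm_command(
  series="6 0 0 0 255; 4 -20 0 0 255; 0 -38 0 0 255; 0 -38 0 0 255; 0 -38 0 0 255; 0 -38 0 0 255; 0 -38 0 0 255; 0 -20 0 0 255; 0 0 0 0 255; -4 0 0 0 255; -4 0 0 0 255; -1 0 0 0 255; -1 0 0 0 255; -1 0 0 0 255; -1 0 0 0 255; 0 0 0 0 255; 0 0 0 0 255",
)

```text
time_s: 11.48
tool_pos: [0.4776, -0.1504, 0.0805]
tool_rot: [180.0, 0.0, 178.6]
force: [-0.5, 0.3, -0.5]
grip_width: 0.0005
grasp_force: 0.3
```

>>> arm_command(
  series="6 0 0 0 255; 4 20 0 0 255; 0 38 0 0 255; 0 38 0 0 255; 0 38 0 0 255; 0 38 0 0 255; 0 38 0 0 255; 0 20 0 0 255; 0 0 0 0 255; -4 0 0 0 255; -4 0 0 0 255; -1 0 0 0 255; -1 0 0 0 255; -1 0 0 0 255; -1 0 0 0 255; 0 0 0 0 255; 0 0 0 0 255",
)

```text
time_s: 12.9
tool_pos: [0.4853, 0.0783, 0.0804]
tool_rot: [-180.0, -0.0, 178.5]
force: [-1.4, -1.3, -0.5]
grip_width: 0.0007
grasp_force: 0.7
```

>>> arm_command(
  series="6 0 0 0 255; 4 -20 0 0 255; 0 -38 0 0 255; 0 -38 0 0 255; 0 -38 0 0 255; 0 -38 0 0 255; 0 -38 0 0 255; 0 -20 0 0 255; 0 0 0 0 255; -4 0 0 0 255; -4 0 0 0 255; -1 0 0 0 255; -1 0 0 0 255; -1 0 0 0 255; -1 0 0 0 255; 0 0 0 0 255; 0 0 0 0 255",
)

```text
time_s: 14.32
tool_pos: [0.4817, -0.1505, 0.0805]
tool_rot: [180.0, 0.0, 178.6]
force: [-0.4, 0.7, -0.4]
grip_width: 0.0007
grasp_force: 0.3
```

>>> arm_command(
  series="6 0 0 0 255; 4 20 0 0 255; 0 38 0 0 255; 0 38 0 0 255; 0 38 0 0 255; 0 38 0 0 255; 0 38 0 0 255; 0 20 0 0 255; 0 0 0 0 255; -4 0 0 0 255; -4 0 0 0 255; -1 0 0 0 255; -1 0 0 0 255; -1 0 0 0 255; -1 0 0 0 255; 0 0 0 0 255; 0 0 0 0 255",
)

```text
time_s: 15.73
tool_pos: [0.4893, 0.0782, 0.0804]
tool_rot: [-180.0, -0.0, 178.5]
force: [-1.7, -0.3, -0.0]
grip_width: 0.0007
grasp_force: 0.7
```

>>> arm_command(
  series="6 0 0 0 255; 4 -20 0 0 255; 0 -38 0 0 255; 0 -38 0 0 255; 0 -38 0 0 255; 0 -38 0 0 255; 0 -38 0 0 255; 0 -20 0 0 255; 0 0 0 0 255; -4 0 0 0 255; -4 0 0 0 255; -1 0 0 0 255; -1 0 0 0 255; -1 0 0 0 255; -1 0 0 0 255; 0 0 0 0 255; 0 0 0 0 255",
)

```text
time_s: 17.15
tool_pos: [0.4856, -0.1507, 0.0805]
tool_rot: [180.0, 0.0, 178.6]
force: [-0.3, 0.0, 0.4]
grip_width: 0.0006
grasp_force: 0.3
```

>>> arm_command(
  series="6 0 0 0 255; 4 20 0 0 255; 0 38 0 0 255; 0 38 0 0 255; 0 38 0 0 255; 0 38 0 0 255; 0 38 0 0 255; 0 20 0 0 255; 0 0 0 0 255; -4 0 0 0 255; -4 0 0 0 255; -1 0 0 0 255; -1 0 0 0 255; -1 0 0 0 255; -1 0 0 0 255; 0 0 0 0 255; 0 0 0 0 255",
)

```text
time_s: 18.57
tool_pos: [0.4933, 0.0781, 0.0804]
tool_rot: [-180.0, -0.0, 178.5]
force: [-0.3, -1.2, -0.8]
grip_width: 0.0006
grasp_force: 0.7
```

>>> arm_command(
  series="6 0 0 0 255; 4 -20 0 0 255; 0 -38 0 0 255; 0 -38 0 0 255; 0 -38 0 0 255; 0 -38 0 0 255; 0 -38 0 0 255; 0 -20 0 0 255; 0 0 0 0 255; -4 0 0 0 255; -4 0 0 0 255; -1 0 0 0 255; -1 0 0 0 255; -1 0 0 0 255; -1 0 0 0 255; 0 0 0 0 255; 0 0 0 0 255",
)

```text
time_s: 19.98
tool_pos: [0.4897, -0.1508, 0.0805]
tool_rot: [180.0, 0.0, 178.6]
force: [-0.0, 0.2, 0.4]
grip_width: 0.0002
grasp_force: 0.3
```

>>> arm_command(
  series="6 0 0 0 255; 4 20 0 0 255; 0 38 0 0 255; 0 38 0 0 255; 0 38 0 0 255; 0 38 0 0 255; 0 38 0 0 255; 0 20 0 0 255; 0 0 0 0 255; -4 0 0 0 255; -4 0 0 0 255; -1 0 0 0 255; -1 0 0 0 255; -1 0 0 0 255; -1 0 0 0 255; 0 0 0 0 255; 0 0 0 0 255",
)

```text
time_s: 21.4
tool_pos: [0.4973, 0.078, 0.0804]
tool_rot: [-180.0, -0.0, 178.5]
force: [-1.4, -1.0, -1.2]
grip_width: 0.0007
grasp_force: 0.8
```

>>> arm_command(
  series="6 0 0 0 255; 4 -20 0 0 255; 0 -38 0 0 255; 0 -38 0 0 255; 0 -38 0 0 255; 0 -38 0 0 255; 0 -38 0 0 255; 0 -20 0 0 255; 0 0 0 0 255; -4 0 0 0 255; -4 0 0 0 255; -1 0 0 0 255; -1 0 0 0 255; -1 0 0 0 255; -1 0 0 0 255; 0 0 0 0 255; 0 0 0 0 255",
)

```text
time_s: 22.82
tool_pos: [0.4937, -0.1509, 0.0805]
tool_rot: [180.0, 0.0, 178.6]
force: [-1.1, -0.0, 0.7]
grip_width: 0.0005
grasp_force: 0.3
```

>>> arm_command(
  series="6 0 0 0 255; 4 20 0 0 255; 0 38 0 0 255; 0 38 0 0 255; 0 38 0 0 255; 0 38 0 0 255; 0 38 0 0 255; 0 20 0 0 255; 0 0 0 0 255; -4 0 0 0 255; -4 0 0 0 255; -1 0 0 0 255; -1 0 0 0 255; -1 0 0 0 255; -1 0 0 0 255; 0 0 0 0 255; 0 0 0 0 255",
)

```text
time_s: 24.23
tool_pos: [0.5013, 0.0779, 0.0804]
tool_rot: [-180.0, -0.0, 178.5]
force: [-1.6, -0.7, -0.0]
grip_width: 0.0007
grasp_force: 0.8
```

>>> arm_command(
  series="6 0 0 0 255; 4 -20 0 0 255; 0 -38 0 0 255; 0 -38 0 0 255; 0 -38 0 0 255; 0 -38 0 0 255; 0 -38 0 0 255; 0 -20 0 0 255; 0 0 0 0 255; -4 0 0 0 255; -4 0 0 0 255; -1 0 0 0 255; -1 0 0 0 255; -1 0 0 0 255; -1 0 0 0 255; 0 0 0 0 255; 0 0 0 0 255",
)

```text
time_s: 25.65
tool_pos: [0.4977, -0.151, 0.0805]
tool_rot: [180.0, 0.0, 178.6]
force: [-0.1, 0.4, -0.3]
grip_width: 0.0008
grasp_force: 0.2
```

```bash
python3 - <<'E'
from h import *
i=cams.read_camera('top')[150:250,205:360]
cv2.imwrite('pics/crop1.png',cv2.resize(i,None,fx=5,fy=5,interpolation=cv2.INTER_CUBIC))
E
```

```text
(no output)
```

View pics/crop1.png

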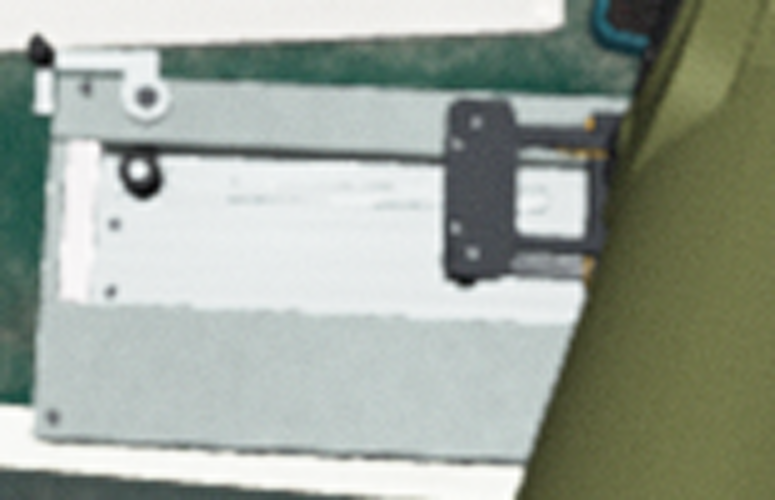

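The left knob is now at crop px (142,172) and a narrow dark gap of a few mm to the header is still visible. The hook hasn't moved.

>>> arm_command(
  series="6 0 0 0 255; 4 20 0 0 255; 0 38 0 0 255; 0 38 0 0 255; 0 38 0 0 255; 0 38 0 0 255; 0 38 0 0 255; 0 20 0 0 255; 0 0 0 0 255; -4 0 0 0 255; -4 0 0 0 255; -1 0 0 0 255; -1 0 0 0 255; -1 0 0 0 255; -1 0 0 0 255; 0 0 0 0 255; 0 0 0 0 255",
)

```text
time_s: 27.12
tool_pos: [0.5053, 0.0778, 0.0804]
tool_rot: [-180.0, -0.0, 178.5]
force: [-2.0, -1.4, -0.5]
grip_width: 0.0009
grasp_force: 0.8
```

>>> arm_command(
  series="6 0 0 0 255; 4 -20 0 0 255; 0 -38 0 0 255; 0 -38 0 0 255; 0 -38 0 0 255; 0 -38 0 0 255; 0 -38 0 0 255; 0 -20 0 0 255; 0 0 0 0 255; -4 0 0 0 255; -3 0 0 0 255; -1 0 0 0 255; -1 0 0 0 255; -1 0 0 0 255; -1 0 0 0 255; 0 0 0 0 255; 0 0 0 0 255",
)

```text
time_s: 28.53
tool_pos: [0.5, -0.1509, 0.0802]
tool_rot: [180.0, -0.1, 178.6]
force: [-1.6, 0.2, -0.5]
grip_width: 0.0004
grasp_force: 1.0
```

>>> arm_command(
  series="-0.5 0 0 0 255; -0.5 0 0 0 255; 0 0 0 0 255",
)

```text
time_s: 28.78
tool_pos: [0.5004, -0.1513, 0.0802]
tool_rot: [180.0, -0.1, 178.5]
force: [-4.5, 0.1, 0.5]
grip_width: 0.0004
grasp_force: 2.1
```

>>> arm_command(
  series="-0.5 0 0 0 255; -0.5 0 0 0 255; 0 0 0 0 255",
)

```text
time_s: 29.03
tool_pos: [0.5007, -0.1514, 0.0801]
tool_rot: [180.0, -0.2, 178.5]
force: [-7.2, 1.2, 1.7]
grip_width: 0.0005
grasp_force: 3.1
```

>>> arm_command(
  series="6 0 0 0 255; 4 20 0 0 255; 0 38 0 0 255; 0 38 0 0 255; 0 38 0 0 255; 0 38 0 0 255; 0 38 0 0 255; 0 20 0 0 255; 0 0 0 0 255; -4 0 0 0 255; -3 0 0 0 255; -0.5 0 0 0 255; -0.5 0 0 0 255; -0.5 0 0 0 255; 0 0 0 0 255; 0 0 0 0 255",
)

```text
time_s: 30.37
tool_pos: [0.5068, 0.0776, 0.0805]
tool_rot: [-180.0, -0.0, 178.5]
force: [-0.9, -1.6, 0.2]
grip_width: 0.0009
grasp_force: 0.6
```

>>> arm_command(
  series="-0.5 0 0 0 255; -0.5 0 0 0 255; -0.5 0 0 0 255; 0 0 0 0 255",
)

```text
time_s: 30.7
tool_pos: [0.5075, 0.0779, 0.0804]
tool_rot: [-180.0, -0.1, 178.5]
force: [-3.8, -2.7, 3.4]
grip_width: 0.0001
grasp_force: 2.5
```

>>> arm_command(
  series="-0.5 0 0 0 255; -0.5 0 0 0 255; 0 0 0 0 255",
)

```text
time_s: 30.95
tool_pos: [0.5076, 0.0779, 0.0803]
tool_rot: [-180.0, -0.2, 178.5]
force: [-6.6, -2.5, 6.1]
grip_width: 0.0003
grasp_force: 3.8
```

>>> arm_command(
  series="6 0 0 0 255; 4 -20 0 0 255; 0 -38 0 0 255; 0 -38 0 0 255; 0 -38 0 0 255; 0 -38 0 0 255; 0 -38 0 0 255; 0 -20 0 0 255; 0 0 0 0 255; -4 0 0 0 255; -2 0 0 0 255; -1 0 0 0 255; -0.5 0 0 0 255; -0.5 0 0 0 255; -0.5 0 0 0 255; -0.5 0 0 0 255; 0 0 0 0 255; 0 0 0 0 255",
)

```text
time_s: 32.45
tool_pos: [0.5004, -0.1506, 0.0801]
tool_rot: [180.0, -0.3, 178.6]
force: [-7.9, -1.7, 5.1]
grip_width: 0.0007
grasp_force: 3.7
```

>>> arm_command(
  series="6 0 0 0 255; 4 20 0 0 255; 0 38 0 0 255; 0 38 0 0 255; 0 38 0 0 255; 0 38 0 0 255; 0 38 0 0 255; 0 20 0 0 255; 0 0 0 0 255; -4 0 0 0 255; -3 0 0 0 255; -1 0 0 0 255; -1 0 0 0 255; -1 0 0 0 255; -0.5 0 0 0 255; 0 0 0 0 255; 0 0 0 0 255",
)

```text
time_s: 33.87
tool_pos: [0.5075, 0.0776, 0.0802]
tool_rot: [-180.0, -0.2, 178.5]
force: [-4.3, -0.4, 3.4]
grip_width: 0.0004
grasp_force: 2.7
```

>>> arm_command(
  series="15 0 0 0 255; 15 0 -15 0 255; 0 20 -20 0 255; 0 30 -30 0 255; 0 30 -30 0 255; 0 20 0 0 255; 0 0 0 0 255",
)

```text
time_s: 34.45
tool_pos: [0.4827, 0.1841, 0.1767]
tool_rot: [179.7, 0.3, 178.9]
force: [-0.8, 0.3, -0.3]
grip_width: 0.0001
grasp_force: 0.0
```

```bash
python3 - <<'E'
from h import *
i=cams.read_camera('top')[150:250,205:360]
cv2.imwrite('pics/crop2.png',cv2.resize(i,None,fx=5,fy=5,interpolation=cv2.INTER_CUBIC))
o=telemetry.get_obs();print(o['tool_pos'],w2b(o['tool_pos']))
E
```

```text
[0.48207765 0.18070759 0.17529275] [-0.00477595  0.21632665  0.17529275]
```

View pics/crop2.png

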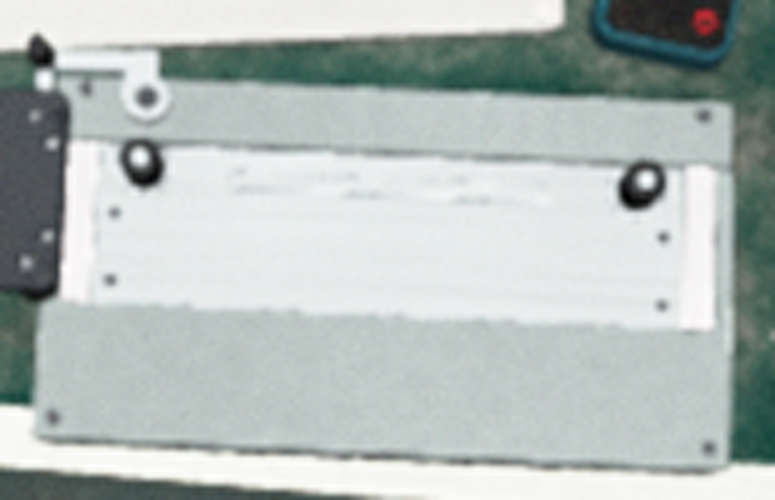

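Crop 2 shows the cover's edge flush against the header along its whole width, with the knobs at (142,162) and (642,184). The hook is still parked with its peg at (40,48). Next I go behind the peg.

>>> arm_command(
  series="-24 -10 0 0 255; -24 -10 0 0 255; -24 -10 0 0 255; -24 -10 0 0 255; -24 -11 0 0 255; 0 0 15 0 255; 0 0 25 0 255; 0 0 25 0 255; 0 0 15 0 255; 0 0 8 0 255; 0 0 0 0 255; 0 0 0 0 255",
)

```text
time_s: 35.5
tool_pos: [0.6002, 0.123, 0.0866]
tool_rot: [-180.0, 0.0, 178.5]
force: [-0.1, -0.9, 0.8]
grip_width: 0.0001
grasp_force: 0.0
```

```bash
python3 - <<'E'
from h import *
o=telemetry.get_obs();print(w2b(o['tool_pos']),o['tool_rot'],o['force'],o['qpos'])
E
```

```text
[0.11485602 0.16171819 0.08656724] [-1.79961877e+02  8.52164607e-03  1.78453600e+02] [-0.12712359 -0.94459237  0.84256945] [-40.0154057   21.56616818  31.72295386  98.77532355 -12.46212261
  63.19533058  84.02359467]
```

>>> arm_command(
  series="4 1 0 0 255; 5 1 0 0 255; 5 1 0 0 255; 5 1 0 0 255; 5 0 0 0 255; 6 0 0 0 255; 6 -1 0 0 255; 6 -1 0 0 255; 5 -2 0 0 255; 5 -2 0 0 255; 5 -2 0 0 255; 0 0 0 0 255; 0 0 0 0 255",
)

```text
time_s: 36.58
tool_pos: [0.5425, 0.121, 0.0864]
tool_rot: [-180.0, -0.0, 178.5]
force: [1.9, -1.5, 0.0]
grip_width: 0.0004
grasp_force: 0.8
```

>>> arm_command(
  series="-6 0 0 0 255; 0 13 0 0 255; 0 13 0 0 255; 9 0 0 0 255; 9 0 0 0 255; 7 0 0 0 255; 0 -5 0 0 255; 1 -5 0 0 255; 2 -4 0 0 255; 2 -4 0 0 255; 2 -4 0 0 255; 2 -3 0 0 255; 1 -2 0 0 255; 0 0 0 0 255; 0 0 0 0 255",
)

```text
time_s: 37.83
tool_pos: [0.5129, 0.1223, 0.0864]
tool_rot: [179.9, -0.1, 178.5]
force: [-2.9, 4.4, 0.4]
grip_width: 0.0006
grasp_force: 2.1
```

```bash
python3 - <<'E'
from h import *
i=cams.read_camera('top')[150:250,205:360]
cv2.imwrite('pics/crop3.png',cv2.resize(i,None,fx=5,fy=5,interpolation=cv2.INTER_CUBIC))
o=telemetry.get_obs();print(w2b(o['tool_pos']),o['force'])
E
```

```text
[0.02777599 0.15871191 0.08638914] [-2.1860358   4.55588099  1.20272291]
```

View pics/crop3.png

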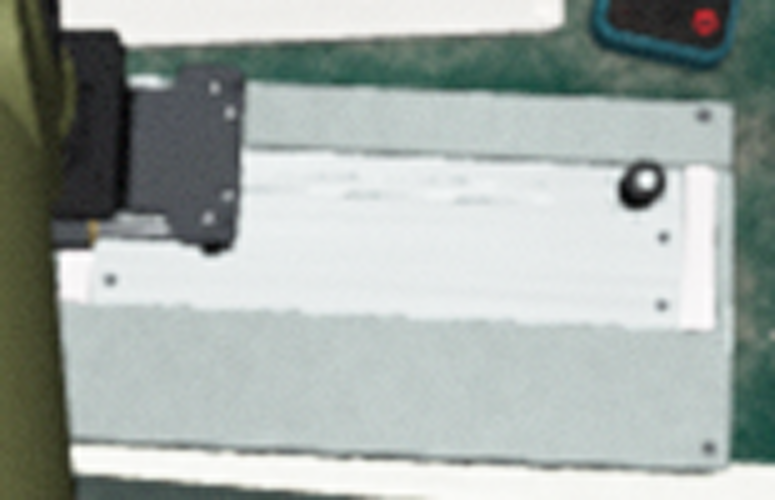

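The gripper hides the hook in this view. I'll push one more mm, then back off and look.

>>> arm_command(
  series="0 -0.5 0 0 255; 0 -0.5 0 0 255; 0 0 0 0 255; 0 0 0 0 255",
)

```text
time_s: 38.22
tool_pos: [0.5133, 0.1208, 0.0863]
tool_rot: [180.0, -0.1, 178.5]
force: [-2.2, 2.8, 0.4]
grip_width: 0.0006
grasp_force: 2.0
```

>>> arm_command(
  series="0 10 0 0 255; 0 15 0 0 255; 0 25 -20 0 255; 0 30 -30 0 255; 0 30 -30 0 255; 0 30 0 0 255; 0 0 0 0 255; 0 0 0 0 255",
)

```text
time_s: 38.88
tool_pos: [0.5174, 0.2623, 0.1656]
tool_rot: [-180.0, 0.1, 178.8]
force: [-0.1, -0.1, 0.1]
grip_width: 0.0002
grasp_force: 0.0
```

```bash
python3 - <<'E'
from h import *
i=cams.read_camera('top')[150:250,205:360]
cv2.imwrite('pics/crop4.png',cv2.resize(i,None,fx=5,fy=5,interpolation=cv2.INTER_CUBIC))
o=telemetry.get_obs();print(w2b(o['tool_pos']),o['force'])
# expected top-view crop pixels of peg top for angles
c=cams.calibration('top');Rm=R.from_euler('xyz',c['rotation'],degrees=True).as_matrix()
for th in (1.2,1.3,1.4,1.5,1.57):
    s,k=np.sin(th),np.cos(th);P=b2w([.075+.018*k-.048*s,.115+.018*s+.048*k,.1])
    v=c['K']@(Rm.T@(P-c['origin']));print(th,(v[:2]/v[2]-[205,150]+.5)*5-.5)
E
```

```text
[0.02863967 0.29636866 0.16505997] [ 0.65182632 -0.49217313  0.05845754]
1.2 [ 63.05788416 167.93584328]
1.3 [ 71.37617342 175.26957838]
1.4 [ 80.41912676 181.74092142]
1.5 [ 90.09596351 187.28262764]
1.57 [ 97.19487239 190.57732814]
```

View pics/crop4.png

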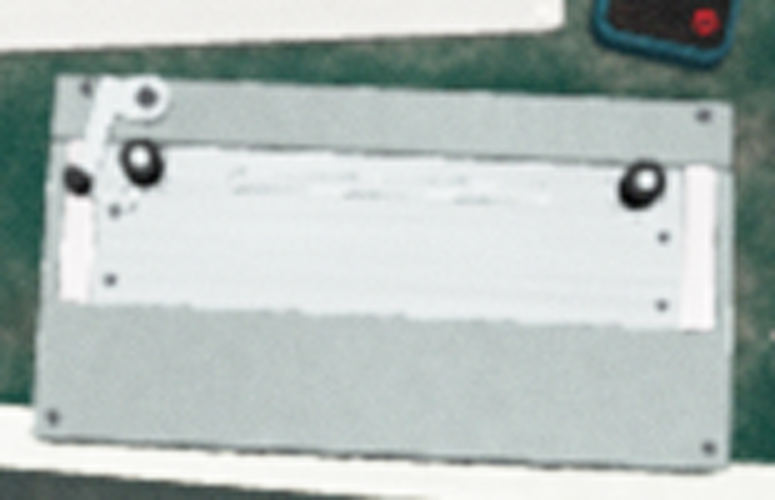

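The peg is at crop px (77,180), roughly 1.37 rad, so the hook is not at its stop yet and still moves freely. I'll go back and push on.

>>> arm_command(
  series="0 -30 0 0 255; 0 -30 30 0 255; 0 -30 30 0 255; 0 -25 20 0 255; 0 -10 0 0 255; 0 -5 0 0 255; 0 -3 0 0 255; 0 -3 0 0 255; 0 -2 0 0 255; 0 -2 0 0 255; 0 -1 0 0 255; 0 -1 0 0 255; 0 0 0 0 255; 0 0 0 0 255",
)

```text
time_s: 40.1
tool_pos: [0.5138, 0.1193, 0.0867]
tool_rot: [179.9, 0.0, 178.6]
force: [-1.6, 2.7, 1.1]
grip_width: -0.0
grasp_force: 1.2
```

>>> arm_command(
  series="0 -1 0 0 255; 0 -1 0 0 255; 0 0 0 0 255; 0 0 0 0 255",
)

```text
time_s: 40.43
tool_pos: [0.5133, 0.1164, 0.0862]
tool_rot: [180.0, -0.1, 178.5]
force: [-1.4, 3.1, 0.7]
grip_width: 0.0005
grasp_force: 1.4
```

>>> arm_command(
  series="0 -1 0 0 255; 0 -1 0 0 255; 0 0 0 0 255; 0 0 0 0 255",
)

```text
time_s: 40.77
tool_pos: [0.5138, 0.1139, 0.0864]
tool_rot: [-180.0, 0.0, 178.5]
force: [-1.9, 2.5, -0.5]
grip_width: 0.0004
grasp_force: 1.0
```

>>> arm_command(
  series="0 -1 0 0 255; 0 -1 0 0 255; 0 0 0 0 255; 0 0 0 0 255",
)

```text
time_s: 41.1
tool_pos: [0.5139, 0.1119, 0.0865]
tool_rot: [-180.0, 0.0, 178.5]
force: [-0.1, 1.4, -0.7]
grip_width: 0.0005
grasp_force: 0.8
```

>>> arm_command(
  series="0 -1 0 0 255; 0 -1 0 0 255; 0 0 0 0 255; 0 0 0 0 255",
)

```text
time_s: 41.43
tool_pos: [0.5136, 0.1106, 0.0865]
tool_rot: [180.0, 0.0, 178.5]
force: [-1.3, 3.0, 0.8]
grip_width: 0.0004
grasp_force: 1.7
```

>>> arm_command(
  series="0 10 0 0 255; 0 15 0 0 255; 0 25 -20 0 255; 0 30 -30 0 255; 0 30 -30 0 255; 0 30 0 0 255; 0 0 0 0 255; 0 0 0 0 255",
)

```text
time_s: 42.1
tool_pos: [0.5169, 0.2525, 0.1655]
tool_rot: [-180.0, 0.1, 178.8]
force: [-0.2, -0.8, 0.0]
grip_width: 0.0004
grasp_force: 0.0
```

```bash
python3 - <<'E'
from h import *
i=cams.read_camera('top')[150:250,205:360]
cv2.imwrite('pics/crop5.png',cv2.resize(i,None,fx=5,fy=5,interpolation=cv2.INTER_CUBIC))
E
```

```text
(no output)
```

View pics/crop5.png

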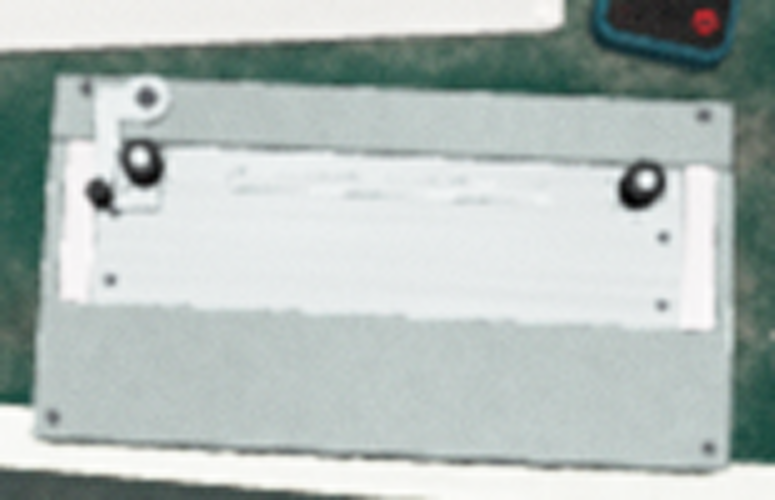

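The peg is at crop px (99,193), which matches the 1.57 rad stop, with the hook nose behind the left knob. The cover is flush and the arm is clear, so I'm handing in.

```bash
python3 -c "
from cell import env
print(env.sign_off())"
```

```text
the job is handed in; nothing more can be done
None
```

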